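Set the cam stop to its low point and push the sled home

ROBOT

A 6-joint arm with a two-finger parallel gripper is mounted at the origin on a cart in front of the work surface, level with it; the furniture and walls round the work are solid. World frame = base frame: x ahead of the robot, y to its left, z up, the work surface at z = 0. Lengths are in m, angles in rad, forces in N, time in s.
With the tool pointing down it reaches from about 0.275 to 0.725 m from the base axis. Payload 5.6 kg.
Tool frame: the origin (TCP) lies midway between the tips of the shut fingers; the grasp point (between the pads) lies 19 mm behind it; z points along the fingers, y is the line along which they close (so a half turn about z gives the same grasp; the last joint's range is limited). The gripper opens to 85 mm and grips with 20 to 120 N. Pads are 22 mm wide; open, the fingers measure 114 mm over their backs; the gripper's body (76 mm by 85 mm) begins 54 mm behind the grasp point. The pads swing forward as they close: fully open they stand 13 mm farther back than shut.
Start: joints at [1.519, 0.255, 0.108, 0, -1.424, -0.285], TCP at [0.182, 0.519, 0.231] pointing down, gripper open.
Joint ranges: [-2.95, 2.95], [-1.21, 1.97], [-1.09, 1.5], [-2.87, 1.71], [-2.94, -0.07], [-3.05, 3.05]. Speed limits (rad/s): [2.57, 2.57, 3.14, 3.14, 3.14, 3.14].

INTERFACE

Orientations are given as a unit quaternion [x, y, z, w].
In Python, from bench import get_obs, imaging, job gives the robot as it stands.
- The arm moves only by the shell command python3 -m pendant 'ROWS' [OPENING] [FORCE]. ROWS is JSON, a list of rows, each a list of 6 numbers: the shift along the tool's x, y, z in mm, then the turn, a rotation vector about the tool's x, y, z in degrees. In form: [[tx, ty, tz, ax, ay, az], ...]. A call has 1 to 5 rows; each row shifts and turns the commanded pose from where the row before left it, along the tool's axes as they then stand; what a row does not reach is not made up. A row lasts 1/8 s, in which the tool goes at most 62.5 mm and 10.7 degrees, less where a joint would pass 70% of its speed; a pose out of reach is approached as far as the arm can. A call with a gripper value outside its range is refused whole. OPENING is the finger opening in mm, from 0 to 85.4, set as the call begins (- or left out, the last holds). The fingers move at their own pace and stop on an object; FORCE is the grip in N (left out, the last holds). Time passes only in rows, so rows that do not move let the fingers close. It gives the time, the measured TCP pose, the force, the opening and the grip force at its end, in the units of the state.
- get_obs(): the state, without advancing time (a new reading comes with each control period).
- imaging.read_camera(name): name is "scene" or "top"; returns the picture (420x560x3 uint8, blue, green, red); there is no depth.
- imaging.camera_params(name): a dict with "fx", "fy", "cx", "cy" (pixels), "R" (3x3) and "t" (3): a world point X has camera coordinates R X + t. Camera axes: x right, y down, z forward; pixel columns grow to the right and rows downward; lengths in m; the calibration is good to about 2 mm. A picture is of the moment at which its call begins. camera_params takes no time and is no camera call.
- job.sign_off(): hands the job in; it is judged then, once.
The state is a dict: "clock": time; "q": joint angles; "joint_vel": joint speeds; "joint_torque": joint torques, N m; "tool_pos": TCP position; "eef_rot": TCP orientation; "contact_force": force on the tool from outside, world axes, zero at the start; "torque": the same for the moment, N m; "gripper_width": finger opening in m; "grasp_force": force on a finger pad.
Only numpy, scipy, OpenCV 4.12 (cv2) and the standard library are available. Lean on these libraries where they do the work, as an engineer would, in place of code of your own. Each camera call takes 0.05 s, during which the arm holds its last target. There are 200 camera calls.

TASK

On the little drilling jig, push the black crank post round until the eccentric cam's low point faces the sled's roller (the crank then points straight away from the sled), leaving the sled where it is meanwhile. Only then push the sled with its timber offcut forward along the rails until its roller rests against the cam. Grasp and lift nothing, just push with the closed fingers; leave the cam at its low point and the other things on the bench undisturbed.

Things in the scene. Friction and masses are not known exactly. Their poses are not given: they have to be found in the camera images.
- jig: The jig, fixed to the bench at a place and angle that vary: plywood base 300 x 110 x 12 mm, two aluminium guide rails (12 mm wide, tops 28 mm above the bench, inner faces 62 mm apart, from 145 mm behind to 30 mm ahead of the origin). Origin: centre of the base's underside. x axis: forward along the rails, from the sled towards the cam; z up.
- cam_pivot (a point): Point on the cam's upright axis, 95 mm ahead of the jig's origin on its centre line, 80 mm above the bench. The cam is a steel disc 64 mm across, 14 to 32 mm above the bench, its centre 15 mm off the pivot: its edge is 47 mm from the pivot at the high point, 17 mm at the low point.
- cam (a joint): Cam angle in rad. 0: low point towards the sled's roller, crank pointing straight forward (jig +x); positive: counter-clockwise seen from above; range -2.8 to 2.8, no stop or detent at 0. Starts between 1.5 and 2.3, so turn it clockwise. Friction holds it where it is left; 3 to 4 N at the post turns it.
- cam_post (a point): Top centre of the upright black crank post, 91 mm above the bench. The post is a 17 mm thick cylinder, 62 mm from the pivot on the cam's high side, free from 39 to 91 mm above the bench; below it the flat crank bar (14 mm wide, 32 to 39 mm above the bench) runs to the pivot.
- sled: Loose aluminium sled, about 0.5 kg, between the rails with 2 mm play each side, a timber offcut 95 x 53 x 38 mm fixed on it (top 64 mm above the bench), a 16 mm roller in front. Origin: underside, 12 mm above the bench; x forward; front of the roller at x = 71 mm. Starts 32 to 52 mm behind the jig's origin; home at the cam's low point it is 7 mm ahead of it along jig x.
- push_face (a point): Centre of the flat rear face of the sled's upright push plate, 46 mm above the bench, 58 mm behind the sled's origin. The plate is 58 mm wide, its top 60 mm above the bench. Push here towards jig +x; the sled slides with a few N.
- tape_measure: Loose yellow tape measure 63 x 86 x 62 mm, a bystander left of the jig. Origin: centre of its underside.
- pliers: Loose dark blue-handled pliers 106 x 150 x 10 mm lying left behind the jig, a bystander. Origin: centre of the underside.
- insul_roll: Loose black tape roll, 64 mm wide and 19 mm high, a bystander beyond the jig. Origin: centre of its underside.
Things that resemble listed ones, but are neither listed nor needed, are in the scene too. There is more than one size of the sled; the job needs the larger.

How it is judged:
By the outcome, as a careful person would: the job done as asked, in the order asked, and still so for the second after the job is handed in, with the robot touching nothing.
It also fails if it takes over 51 s, if anything falls off the work surface, if the arm or the gripper's body presses on something with over 40 N, if the wrist force passes 120 N, or if a joint passes its speed limit or range.

## Working session

There is one attempt and no reset: what is moved stays moved. The work goes in short steps, Python scripts to look and compute and a shell command to move; the robot and the scene stay as the last step left them, time stands still between calls to the robot, and variables do not carry over. Pictures are saved under pics/ and viewed, at most 10 in all, crops included, and the job is handed in when it is done.

```bash
mkdir -p pics; ls; python3 - <<'E'
from bench import get_obs, imaging
import cv2
for n in("scene","top"):
    cv2.imwrite(f"pics/{n}0.png",imaging.read_camera(n)); p=imaging.camera_params(n); print(n,{k:(v if not hasattr(v,'tolist') else v.tolist()) for k,v in p.items()})
print(get_obs())
E
```

```text
pics
scene {'fx': 421.00118654519457, 'fy': 421.00118654519457, 'cx': 284.87154437026624, 'cy': 202.37049194287792, 'R': [[0.7422581970824288, -0.6699210928343573, 0.016077880443713267], [-0.5108399024017439, -0.5812020089171682, -0.6334404620363501], [0.433699622985908, 0.4619631524334687, -0.7736243809599158]], 't': [-0.20156525119367005, 0.5122978289812481, 0.5979736298036569]}
top {'fx': 536.6299966427135, 'fy': 536.6299966427135, 'cx': 283.3699342075822, 'cy': 211.1567416526783, 'R': [[-0.02816431536177806, -0.9995370505717638, -0.011508947584435122], [-0.9950091718882565, 0.029135598366305658, -0.09543513381393236], [0.09572627224773853, 0.008763643199965032, -0.9953691171416839]], 't': [0.31896841243345475, 0.5381386301848341, 1.2033076604021211]}
{'clock': 0.1, 'q': array([ 1.51858159e+00,  2.55705927e-01,  1.07150973e-01, -3.98101191e-04,
       -1.42390948e+00, -2.84598856e-01]), 'joint_vel': array([ 0.00087322, -0.00118022,  0.00261622,  0.00178024, -0.00016649,
       -0.00010576]), 'joint_torque': array([-1.96041517e-03, -3.87603092e+01,  2.38472646e+01,  5.37774235e+00,
       -3.81755439e-03,  4.63873846e-06]), 'tool_pos': array([0.18157647, 0.51870258, 0.23048711]), 'eef_rot': array([ 9.85847785e-01, -1.67640717e-01, -9.88627458e-05,  8.51254493e-04]), 'contact_force': array([-0.00360575,  1.40736792,  0.47827415]), 'torque': array([-0.01368929,  0.04135398, -0.00930977]), 'grasp_force': 0.0, 'gripper_width': 0.08543376149062978}
```

View pics/scene0.png

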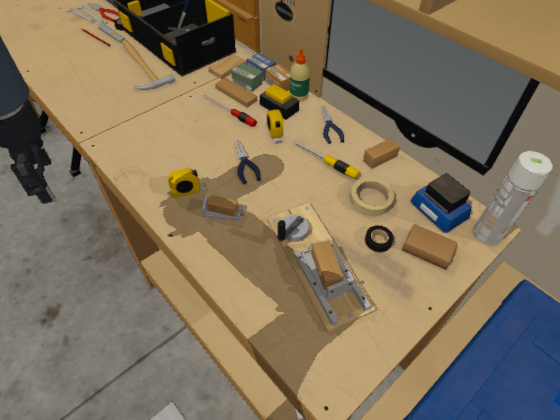

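View pics/top0.png

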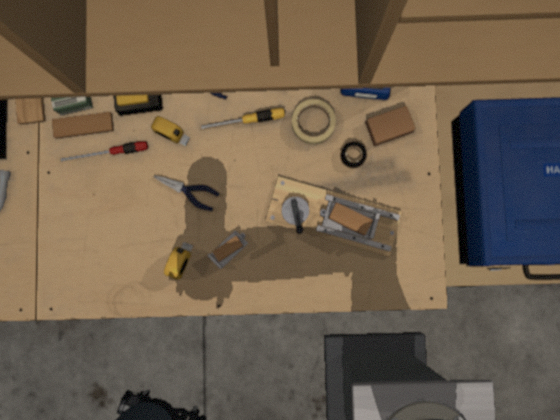

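The scene view shows the jig with its cam at about (295,228), the post at (281,229) and the sled block at (328,262). In the top view the pivot is near (295,208), the post top near (299,230) and the sled to the right, around (350,218). Next I'll look at enlarged crops.

```bash
python3 - <<'E'
import cv2
a=cv2.imread("pics/top0.png")[165:265,255:415]; b=cv2.imread("pics/scene0.png")[195:335,255:390]
cv2.imwrite("pics/topc.png",cv2.resize(a,None,fx=5,fy=5,interpolation=cv2.INTER_CUBIC))
cv2.imwrite("pics/scenec.png",cv2.resize(b,None,fx=4,fy=4,interpolation=cv2.INTER_CUBIC))
E
```

```text
(no output)
```

View pics/topc.png

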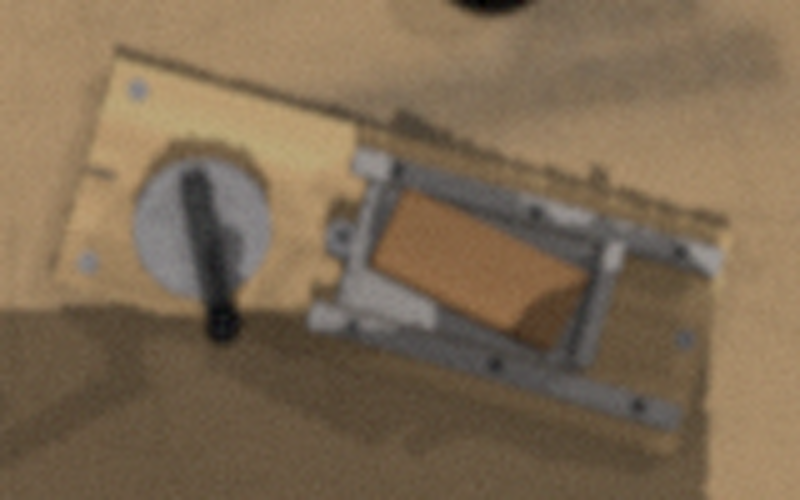

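View pics/scenec.png

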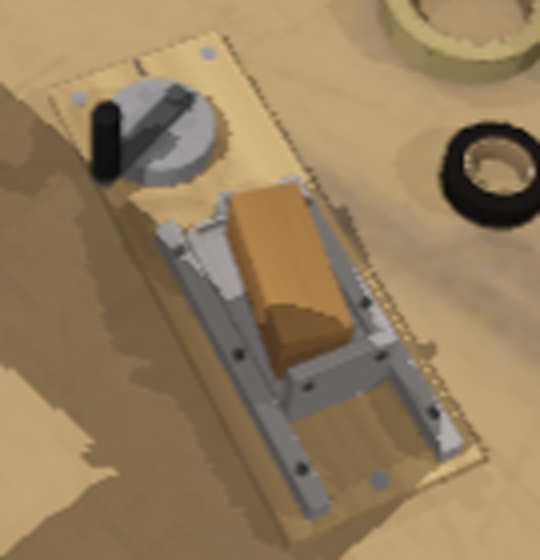

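```bash
cat > h.py <<'E'
import numpy as np
from bench import get_obs, imaging
P={n:imaging.camera_params(n) for n in("scene","top")}
def ray(n,u,v):
    p=P[n];R=np.array(p["R"]);t=np.array(p["t"])
    return -R.T@t, R.T@np.array([(u-p["cx"])/p["fx"],(v-p["cy"])/p["fy"],1])
def plane(n,uv,z):
    c,d=ray(n,*uv);return c+d*(z-c[2])/d[2]
def tri(a,b):
    A=np.zeros((3,3));y=np.zeros(3)
    for n,uv in(("top",a),("scene",b)):
        c,d=ray(n,*uv);d/=np.linalg.norm(d);M=np.eye(3)-np.outer(d,d);A+=M;y+=M@c
    return np.linalg.solve(A,y)
def proj(n,X):
    p=P[n];c=np.array(p["R"])@X+np.array(p["t"]);return np.array([p["fx"]*c[0]/c[2]+p["cx"],p["fy"]*c[1]/c[2]+p["cy"]])
E
python3 - <<'E'
from h import *
T=lambda x,y:((x+.5)/5-.5+255,(y+.5)/5-.5+165)
S=lambda x,y:((x+.5)/4-.5+255,(y+.5)/4-.5+195)
ct=[T(118,50),T(55,270),T(727,222),T(675,450)]; cs=[S(222,33),S(50,97),S(487,458),S(290,545)]
loc=np.array([[150,-55],[150,55],[-150,-55],[-150,55]])/1e3
W=[];L=[]
for a,b,l in zip(ct,cs,loc):
    pa,pb=plane("top",a,.012),plane("scene",b,.012);print(pa.round(4),pb.round(4),tri(a,b).round(4))
    W+=[pa[:2],pb[:2]];L+=[l,l]
W=np.array(W);L=np.array(L);m=W.mean(0);w=(W-m)@[1,1j];l=L@[1,1j]
yaw=np.angle((w*l.conj()).sum());print("jig",m,np.degrees(yaw))
R=np.array([[np.cos(yaw),-np.sin(yaw)],[np.sin(yaw),np.cos(yaw)]])
print("resid",(W-m-L@R.T).round(4).tolist())
pv=m+R@[.095,0];print("pivot",pv)
po=tri(T(222,318),S(106,102));print("post",po,"on plane",plane("top",T(222,318),.091),plane("scene",S(106,102),.091))
d=R.T@(po[:2]-pv);print("rel jig",d,np.linalg.norm(d),np.arctan2(d[1],d[0]))
for a,b in((T(627,243),S(388,340)),(T(588,365),S(288,378))):
    X=tri(a,b);print("plate",X, (R.T@(X[:2]-m)).round(4),(R.T@(plane("top",a,.06)[:2]-m)).round(4),(R.T@(plane("scene",b,.06)[:2]-m)).round(4))
E
```

```text
[0.6348 0.3132 0.012 ] [0.6326 0.3102 0.012 ] [0.6358 0.3132 0.0068]
[0.5324 0.3452 0.012 ] [0.5244 0.3417 0.012 ] [0.5316 0.347  0.0009]
[0.5457 0.0331 0.012 ] [0.5413 0.0278 0.012 ] [ 5.471e-01  3.030e-02 -3.000e-04]
[0.4411 0.0621 0.012 ] [0.436  0.0617 0.012 ] [0.4398 0.0621 0.0054]
jig [0.53603662 0.18689403] 72.37484106817212
resid [[0.0009, -0.0], [-0.0012, -0.003], [0.0034, -0.0013], [-0.0046, -0.0048], [0.0026, 0.0059], [-0.0018, 0.0005], [0.0029, 0.0015], [-0.0022, 0.0011]]
pivot [0.56480152 0.27743453]
post [0.50256692 0.27003966 0.09808986] on plane [0.50288642 0.27000188 0.091     ] [0.50629326 0.27387268 0.091     ]
rel jig [-0.02589165  0.05707409] 0.06267239492437228 1.9966813549934284
plate [0.53112606 0.08991407 0.05953145] [-0.0939 -0.0247] [-0.0951 -0.0271] [-0.0931 -0.0219]
plate [0.47827079 0.10871788 0.06026423] [-0.092   0.0314] [-0.0926  0.0301] [-0.0914  0.0326]
```

```bash
python3 -m pendant '[[40,16,0,0,0,0],[40,16,0,0,0,0],[40,16,0,0,0,0],[40,16,0,0,0,0],[40,16,0,0,0,0]]' 0 20 && python3 -m pendant '[[40,16,0,0,0,0],[40,16,0,0,0,0],[40,16,0,0,0,0],[40,16,0,0,0,0],[40,16,0,0,0,0]]' && python3 -m pendant '[[0,0,10,0,0,10],[0,0,10,0,0,10],[0,0,10,0,0,10],[0,0,0,0,0,10],[0,0,0,0,0,10]]' && python3 -m pendant '[[0,0,0,0,0,7],[0,0,0,0,0,7],[0,0,0,0,0,0]]'
cat > w.py <<'E'
from h import *
from scipy.spatial.transform import Rotation as Ro
import sys
YAW=np.radians(72.4);PV=np.array([.566,.278])
def rel(target_xyz,psi):
    o=get_obs();R=Ro.from_quat(o["eef_rot"]);d=R.inv().apply(np.array(target_xyz)-o["tool_pos"])*1e3
    Rt=Ro.from_matrix(np.array([[np.cos(psi),np.sin(psi),0],[np.sin(psi),-np.cos(psi),0],[0,0,-1]]))
    print("t",o["clock"],"pos",o["tool_pos"].round(4),"shift",d.round(1),"turn",np.degrees((R.inv()*Rt).as_rotvec()).round(1),"F",o["contact_force"].round(1),"w",o["gripper_width"].round(4))
def crank(theta,c,z,pv=PV):
    f=YAW+theta;r=np.array([np.cos(f),np.sin(f)]);t=np.array([-r[1],r[0]])
    rel([*(pv+.062*r+c*t),z],f+np.pi/2)
E
python3 -c "
from w import *
crank(2.0,.035,.055)"
```

```text
clock: 0.72
tool_pos: [0.3448, 0.3763, 0.2309]
eef_rot: [0.986, -0.168, -0.0, 0.0]
contact_force: [0.1, 0.6, -0.3]
gripper_width: 0.0001
grasp_force: 0.0
clock: 1.35
tool_pos: [0.5071, 0.2348, 0.2308]
eef_rot: [0.986, -0.168, -0.0, 0.0]
contact_force: [0.4, 1.2, 0.5]
gripper_width: -0.0001
grasp_force: 0.0
clock: 1.98
tool_pos: [0.506, 0.2357, 0.2006]
eef_rot: [0.821, -0.571, -0.0, 0.001]
contact_force: [0.0, -0.1, 0.7]
gripper_width: 0.0001
grasp_force: 0.0
clock: 2.35
tool_pos: [0.5061, 0.2358, 0.2008]
eef_rot: [0.748, -0.664, -0.0, 0.0]
contact_force: [0.6, -0.6, -0.0]
gripper_width: -0.0003
grasp_force: 0.0Traceback (most recent call last):
  File "<string>", line 3, in <module>
    crank(2.0,.035,.055)
    ~~~~~^^^^^^^^^^^^^^^
  File "w.py", line 11, in crank
    rel([*(pv+.062*r+c*t),z],f+np.pi/2)
    ~~~^^^^^^^^^^^^^^^^^^^^^^^^^^^^^^^^
  File "w.py", line 8, in rel
    print("t",o["clock"],"pos",o["tool_pos"].round(4),"shift",d.round(1),"turn",np.degrees((R.inv()*Rt).as_rotvec()).round(1),"F",o["contact_force"].round(1),"w",o["gripper_width"].round(4))
                                                                                                                                                                  ^^^^^^^^^^^^^^^^^^^^^^^^
AttributeError: 'float' object has no attribute 'round'
```

```bash
sed -i 's/,"w",o\["gripper_width"\].round(4)//' w.py
python3 -m pendant '[[0,-2,35,0,0,0],[0,0,35,0,0,0],[0,0,35,0,0,0],[0,0,25,0,0,0],[0,0,15,0,0,0]]' && python3 -m pendant '[[-4,0,0,0,0,0],[-4,0,0,0,0,0],[-4,0,0,0,0,0],[-3,0,0,0,0,0],[0,0,0,0,0,0]]'
python3 -c "
from w import *
crank(2.0,.0195,.055)
import cv2
cv2.imwrite('pics/s1.png',cv2.resize(imaging.read_camera('scene')[150:300,200:400],None,fx=4,fy=4))"
```

```text
clock: 2.98
tool_pos: [0.5078, 0.2357, 0.0548]
eef_rot: [0.748, -0.664, -0.0, 0.001]
contact_force: [-0.9, 0.5, 0.5]
gripper_width: -0.0004
grasp_force: 0.0
clock: 3.6
tool_pos: [0.5068, 0.2513, 0.0567]
eef_rot: [0.747, -0.664, 0.0, -0.0]
contact_force: [0.8, -0.5, -0.4]
gripper_width: 0.0001
grasp_force: 0.0
t 3.6 pos [0.5068 0.2513 0.0567] shift [ 0.2 -0.   1.7] turn [-0.   0.  -0.3] F [ 0.8 -0.5 -0.4]
```

View pics/s1.png

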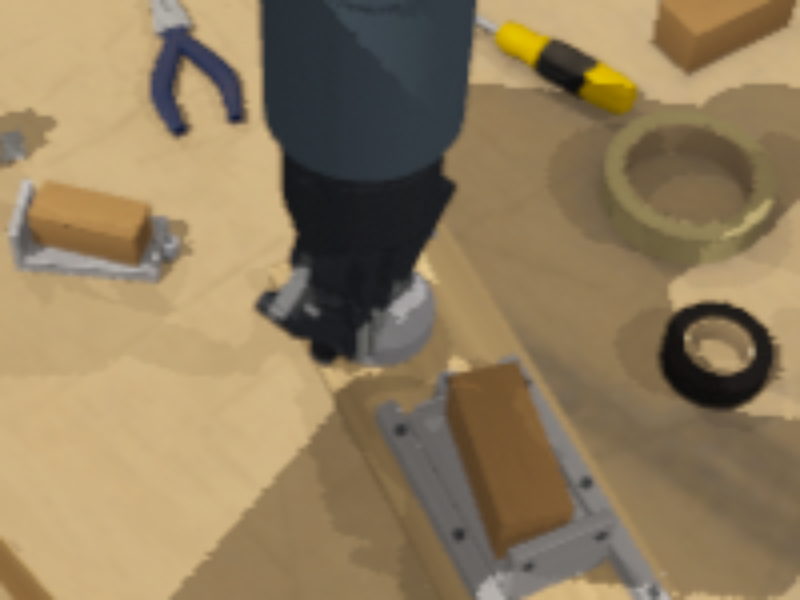

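The fingers, at about (340,330) in the crop, hide the post and are clear of the sled. There is no contact load yet, so I'll push round the arc.

```bash
python3 -m pendant '[[-5.5,1.5,0,0,0,5],[-5.5,1.5,0,0,0,5],[-5.5,1.5,0,0,0,5],[-5.5,1.5,0,0,0,5],[-5.5,1.5,0,0,0,5]]' && python3 -m pendant '[[-5.5,1.5,0,0,0,5],[-5.5,1.5,0,0,0,5],[-5.5,1.5,0,0,0,5],[-5.5,1.5,0,0,0,5],[-5.5,1.5,0,0,0,5]]'
python3 -c "
from w import *
crank(2.0-np.radians(50),.0195,.055)"
```

```text
clock: 4.28
tool_pos: [0.4999, 0.2777, 0.0562]
eef_rot: [-0.584, 0.811, -0.0, -0.001]
contact_force: [-2.4, -3.3, 3.1]
gripper_width: -0.0002
grasp_force: 1.9
clock: 4.9
tool_pos: [0.5058, 0.3056, 0.0559]
eef_rot: [-0.395, 0.919, -0.0, -0.002]
contact_force: [-4.5, -1.8, 2.7]
gripper_width: -0.0001
grasp_force: 2.0
t 4.9 pos [0.5058 0.3056 0.0559] shift [-1.4 -0.9  0.9] turn [ 0.1 -0.2 -0.5] F [-4.5 -1.8  2.7]
```

```bash
python3 -m pendant '[[-6,1,0,0,0,5],[-6,1,0,0,0,5],[-5.5,1.5,0,0,0,5],[-5.5,1.5,0,0,0,5],[-5.5,1.5,0,0,0,5]]' && python3 -m pendant '[[-5.5,1.5,0,0,0,5],[-5.5,1.5,0,0,0,5],[-5.5,1.5,0,0,0,5],[-5.5,1.5,0,0,0,5],[0,0,0,0,0,0]]'
python3 -c "
from w import *
crank(2.0-np.radians(95),.0195,.055)
import cv2
a=cv2.resize(imaging.read_camera('scene')[180:280,230:330],None,fx=4,fy=4);b=cv2.resize(imaging.read_camera('top')[160:260,240:340],None,fx=4,fy=4)
cv2.imwrite('pics/s2.png',np.hstack([a,b]))"
```

```text
clock: 5.52
tool_pos: [0.5246, 0.3284, 0.0556]
eef_rot: [-0.187, 0.982, -0.0, -0.002]
contact_force: [-3.4, -0.1, 0.3]
gripper_width: -0.0001
grasp_force: 1.9
clock: 6.15
tool_pos: [0.5452, 0.3393, 0.0557]
eef_rot: [-0.015, 1.0, -0.0, -0.001]
contact_force: [-1.5, -0.9, -0.8]
gripper_width: 0.0002
grasp_force: 0.7
t 6.15 pos [0.5452 0.3393 0.0557] shift [ 0.9 -0.   0.7] turn [-0.  -0.1 -0.3] F [-1.5 -0.9 -0.8]
```

View pics/s2.png

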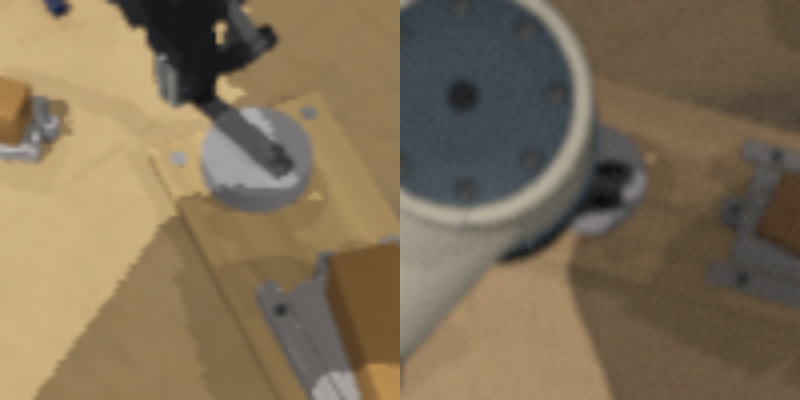

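The crank bar runs from about (280,160) to (215,103) in the left crop, close to straight forward. The sled hasn't moved. Next I'll work out the bar's angle.

```bash
python3 -c "
from w import *
S=lambda x,y:((x+.5)/4-.5+230,(y+.5)/4-.5+180)
for q in (((280,160),(215,103)),((273,170),(200,108)),((291,156),(225,97))):
    a,b=[plane('scene',S(*p),.039)[:2] for p in q];d=b-a;print(a,b,np.degrees(np.arctan2(d[1],d[0]))-72.4)
"
```

```text
[0.56457499 0.27640409] [0.56464636 0.3307961 ] 17.524811412551145
[0.5568811  0.27392088] [0.55574832 0.33372811] 18.68508523534223
[0.5711196  0.27436876] [0.57192878 0.33029614] 16.77108454728925
```

```bash
python3 -m pendant '[[-5.5,1.5,0,0,0,5],[-5.5,1.5,0,0,0,5],[-5.5,1.5,0,0,0,5],[-2.2,0.6,0,0,0,2],[0,0,0,0,0,0]]' && python3 -c "
from w import *
crank(2.0-np.radians(112),.0195,.055)" && python3 -m pendant '[[5,0,0,0,0,0],[10,0,0,0,0,0],[0,0,-40,0,0,0],[0,0,-50,0,0,0],[60,0,0,0,0,0]]' && python3 -m pendant '[[60,0,0,0,0,0],[60,0,0,0,0,0],[40,0,0,0,0,0],[0,0,0,0,0,0]]'
python3 -c "
from w import *
import cv2
A=imaging.read_camera('scene');B=imaging.read_camera('top');cv2.imwrite('pics/a3.png',A);cv2.imwrite('pics/b3.png',B)
a=cv2.resize(A[180:280,230:330],None,fx=4,fy=4);b=cv2.resize(B[160:260,240:340],None,fx=4,fy=4)
cv2.imwrite('pics/s3.png',np.hstack([a,b]))"
```

```text
clock: 6.88
tool_pos: [0.5643, 0.3431, 0.0559]
eef_rot: [0.133, 0.991, -0.0, -0.0]
contact_force: [-3.2, -1.2, -1.0]
gripper_width: -0.0003
grasp_force: 1.2
t 6.875 pos [0.5643 0.3431 0.0559] shift [ 1.  -0.5  0.9] turn [-0.  -0.  -0.2] F [-3.2 -1.2 -1. ]
clock: 7.5
tool_pos: [0.4962, 0.3651, 0.1515]
eef_rot: [0.134, 0.991, 0.004, 0.004]
contact_force: [-0.5, 1.5, -0.8]
gripper_width: 0.0
grasp_force: 0.0
clock: 8.0
tool_pos: [0.3357, 0.4065, 0.1474]
eef_rot: [0.131, 0.991, 0.001, 0.0]
contact_force: [0.4, 0.1, -0.0]
gripper_width: -0.0003
grasp_force: 0.0
```

View pics/s3.png

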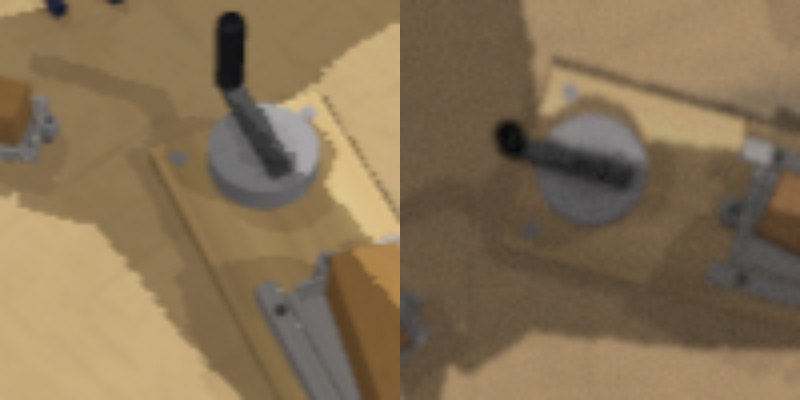

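The crank now points away from the sled. In the top crop the post top is at (509,138) and the disc centre at about (592,170), and the bar is nearly parallel to the base edge.

```bash
python3 -c "
from w import *
S=lambda x,y:((x+.5)/4-.5+230,(y+.5)/4-.5+180)
T=lambda x,y:((x-400+.5)/4-.5+240,(y+.5)/4-.5+160)
an=lambda d:np.degrees(np.arctan2(d[1],d[0]))
po=tri(T(509,138),S(231,20));print('post',po,an(po[:2]-PV)-72.4,np.linalg.norm(po[:2]-PV), plane('top',T(509,138),.091))
for q in (((628,179),(540,152)),):
    a,b=[plane('top',T(*p),.039)[:2] for p in q];print('bar top',an(b-a)-72.4)
a,b=[plane('scene',S(*p),.039)[:2] for p in ((283,167),(236,93))];print('bar scene',an(b-a)-72.4)
a,b=[plane('top',T(*p),.012)[:2] for p in ((745,120),(555,60))];print('edge top',an(b-a)-72.4)
dc=plane('top',T(592,169),.032)[:2];print('disc',dc,an(plane('top',T(509,138),.091)[:2]-dc)-72.4, an(dc-PV)-72.4,np.linalg.norm(dc-PV))
a,b=[plane('scene',S(*p),.012)[:2] for p in ((152,150),(280,400))];print('edge scene',an(a-b)-72.4)
"
```

```text
post [0.57979084 0.33701318 0.09387476] 4.446549785098 0.06060315626389133 [0.57935662 0.33775905 0.091     ]
bar top -1.2448800670569682
bar scene 1.6156331595431936
edge top -1.8145406446048327
disc [0.56770121 0.29300684] 3.0020007948807006 11.132416276726772 0.015102960368952362
edge scene -0.9357183711913422
```

```bash
python3 -c "
from w import *
f=YAW+np.radians(2);t=np.array([-np.sin(f),np.cos(f)])
rel([*(np.array([.5643,.3431])+.012*t),.0555],f+np.pi/2)
rel([*(np.array([.5643,.3431])-.0032*t),.0555],f+np.pi/2)
rel([*(np.array([.5643,.3431])+.012*t),.15],f+np.pi/2)"
```

```text
t 8.1 pos [0.3378 0.4058 0.147 ] shift [-222.9   -1.2   91.6] turn [0.1 0.  0.4] F [ 0.2  0.4 -0.5]
t 8.1 pos [0.3378 0.4058 0.147 ] shift [-238.1   -1.4   91.6] turn [0.1 0.  0.4] F [ 0.2  0.4 -0.5]
t 8.1 pos [0.3378 0.4058 0.147 ] shift [-223.    -1.1   -2.9] turn [0.1 0.  0.4] F [ 0.2  0.4 -0.5]
```

```bash
python3 -m pendant '[[-55,0,0,0,0,0],[-55,-1,0,0,0,0],[-55,0,0,0,0,0],[-58,0,0,0,0,0],[0,0,0,0,0,0]]' && python3 -m pendant '[[0,0,45,0,0,0],[0,0,46,0,0,0],[-6,0,0,0,0,0],[-5,0,0,0,0,0],[-4,0,0,0,0,0]]' && python3 -m pendant '[[0,0,0,0,0,0]]' && python3 -c "
from w import *
f=YAW+np.radians(2);t=np.array([-np.sin(f),np.cos(f)])
rel([*(np.array([.5643,.3431])-.0032*t),.0555],f+np.pi/2)"
```

```text
clock: 8.72
tool_pos: [0.5569, 0.3426, 0.1445]
eef_rot: [0.136, 0.991, -0.001, -0.0]
contact_force: [-0.8, -0.6, -1.0]
gripper_width: -0.0002
grasp_force: 0.0
clock: 9.35
tool_pos: [0.5681, 0.3423, 0.0574]
eef_rot: [0.133, 0.991, 0.001, 0.001]
contact_force: [-3.6, 1.1, 0.9]
gripper_width: 0.0002
grasp_force: 1.8
clock: 9.48
tool_pos: [0.5685, 0.3422, 0.0572]
eef_rot: [0.133, 0.991, 0.001, 0.001]
contact_force: [-0.4, 1.4, 1.3]
gripper_width: -0.0001
grasp_force: 0.4
t 9.475 pos [0.5685 0.3422 0.0572] shift [ 1.1 -0.3  1.7] turn [0.2 0.1 0.3] F [-0.4  1.4  1.3]
```

```bash
python3 -m pendant '[[6,0,0,0,0,0],[15,0,0,0,0,0],[0,0,-45,0,0,0],[0,0,-55,0,0,0],[50,0,0,0,0,0]]' && python3 -m pendant '[[50,0,0,0,0,0],[50,0,0,0,0,-10],[0,0,0,0,0,-10],[0,0,0,0,0,-10],[0,0,0,0,0,-10]]' && python3 -m pendant '[[0,0,0,0,0,-10],[0,0,0,0,0,-10],[0,0,0,0,0,-10],[0,0,0,0,0,-10],[0,0,0,0,0,-10]]'
cat >> w.py <<'E'
JO=np.array([.537,.188]);RJ=np.array([[np.cos(YAW),-np.sin(YAW)],[np.sin(YAW),np.cos(YAW)]])
def jig(x,y,z): rel([*(JO+RJ@[x,y]),z],YAW-np.pi)
E
python3 -c "
from w import *
jig(-.130,.002,.15)
import cv2
A=imaging.read_camera('scene');B=imaging.read_camera('top');cv2.imwrite('pics/a4.png',A);cv2.imwrite('pics/b4.png',B)
a=cv2.resize(A[180:320,230:380],(400,373));b=cv2.resize(B[160:260,240:340],None,fx=4,fy=4)[:373]
cv2.imwrite('pics/s4.png',np.hstack([a,b]))"
```

```text
clock: 10.1
tool_pos: [0.5018, 0.362, 0.1607]
eef_rot: [0.134, 0.991, 0.004, 0.004]
contact_force: [-1.7, 1.3, -1.5]
gripper_width: -0.0001
grasp_force: 0.0
clock: 10.72
tool_pos: [0.4013, 0.3868, 0.1555]
eef_rot: [-0.217, 0.976, 0.0, 0.0]
contact_force: [0.2, 0.2, -0.0]
gripper_width: 0.0005
grasp_force: 0.0
clock: 11.35
tool_pos: [0.4015, 0.3867, 0.1554]
eef_rot: [-0.609, 0.793, 0.0, 0.0]
contact_force: [-0.0, -0.3, 0.7]
gripper_width: -0.0002
grasp_force: 0.0
t 11.35 pos [0.4015 0.3867 0.1554] shift [ 286.9 -174.     5.4] turn [-0.   0.   2.7] F [-0.  -0.3  0.7]
```

View pics/s4.png

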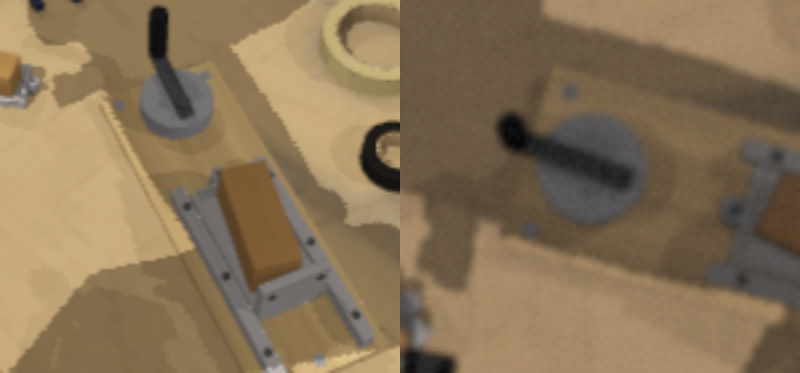

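The crank still points forward, with the post top at (513,132) in the top crop. The front screws at (570,92) and (530,230) give the centre line. The sled hasn't moved and the arm is clear.

```bash
python3 -c "
from w import *
T=lambda x,y:((x-400+.5)/4-.5+240,(y+.5)/4-.5+160)
S=lambda x,y:((x+.5)/400*150-.5+230,(y+.5)/373*140-.5+180)
an=lambda d:np.degrees(np.arctan2(d[1],d[0]))-72.4
p=tri(T(513,132),S(159,12));pt=plane('top',T(513,132),.091);print('post',p,an(p[:2]-PV),an(pt[:2]-PV))
a,b=[plane('top',T(*q),.039)[:2] for q in ((630,180),(540,147))];print('bar',an(b-a))
dc=plane('top',T(592,168),.032)[:2];print('disc-post',an(pt[:2]-dc))
a,b=[plane('top',T(*q),.012)[:2] for q in ((785,312),(500,235))];print('edge',an(b-a))
s=[plane('top',T(*q),.012)[:2] for q in ((570,92),(530,230))];print('screws mid jig',RJ.T@(sum(s)/2-JO),an(s[1]-s[0])-90)
"
```

```text
post [0.58304636 0.33457412 0.09493825] 0.8319060278650454 1.5037777738027671
bar -4.3407427780866925
disc-post -1.011849715063832
edge 0.7888436805460515
screws mid jig [0.13485963 0.0023975 ] -0.027935716015974776
```

```bash
python3 -m pendant '[[48,-29,0,0,0,0],[48,-29,0,0,0,0],[48,-29,0,0,0,0],[48,-29,0,0,0,0],[48,-29,0,0,0,0]]' && python3 -m pendant '[[47,-29,0,0,0,0],[0,0,0,0,0,2.7],[0,0,0,0,0,0]]'
python3 -c "
from w import *
jig(-.130,.002,.04)"
```

```text
clock: 12.08
tool_pos: [0.4788, 0.1154, 0.1556]
eef_rot: [-0.605, 0.796, -0.0, 0.0]
contact_force: [0.7, -0.4, -0.0]
gripper_width: 0.0002
grasp_force: 0.0
clock: 12.45
tool_pos: [0.4943, 0.0636, 0.1553]
eef_rot: [-0.586, 0.81, -0.0, 0.0]
contact_force: [0.0, -0.2, 0.1]
gripper_width: 0.0002
grasp_force: 0.0
t 12.45 pos [0.4943 0.0636 0.1553] shift [ -1.5  -1.1 115.3] turn [-0.   0.  -0.6] F [ 0.  -0.2  0.1]
```

```bash
python3 -m pendant '[[0,-1,35,0,0,0],[0,0,35,0,0,0],[0,0,28,0,0,0],[0,0,17,0,0,0],[-6,0,0,0,0,0]]' && python3 -m pendant '[[-6,0,0,0,0,0],[-6,0,0,0,0,0],[-6,0,0,0,0,0],[-6,0,0,0,0,0],[-5,0,0,0,0,0]]' && python3 -m pendant '[[-5,0,0,0,0,0],[-5,0,0,0,0,0],[-5,0,0,0,0,0],[-5,0,0,0,0,0],[-4,0,0,0,0,0]]'
python3 -c "
from w import *
jig(-.062,.002,.04)"
```

```text
clock: 13.08
tool_pos: [0.4961, 0.0698, 0.0393]
eef_rot: [-0.588, 0.809, 0.0, -0.001]
contact_force: [1.2, 0.1, 0.4]
gripper_width: 0.0003
grasp_force: 0.0
clock: 13.7
tool_pos: [0.5061, 0.096, 0.0408]
eef_rot: [-0.588, 0.809, -0.001, -0.001]
contact_force: [-2.0, -6.1, 5.6]
gripper_width: 0.0
grasp_force: 2.9
clock: 14.32
tool_pos: [0.5134, 0.1187, 0.0408]
eef_rot: [-0.588, 0.809, -0.001, -0.001]
contact_force: [-1.7, -5.1, 5.0]
gripper_width: -0.0001
grasp_force: 2.9
t 14.325 pos [0.5134 0.1187 0.0408] shift [-11.2   0.6   0.7] turn [ 0.  -0.1 -0.4] F [-1.7 -5.1  5. ]
```

```bash
python3 -m pendant '[[-2,0,0,0,0,0],[-2,0,0,0,0,0],[-2,0,0,0,0,0],[-1,0,0,0,0,0],[0,0,0,0,0,0]]' && python3 -m pendant '[[-1,0,0,0,0,0],[-1,0,0,0,0,0]]'  && python3 -m pendant '[[-1,0,0,0,0,0],[0,0,0,0,0,0]]'
python3 -c "
from w import *
jig(-.062,.002,.04)"
```

```text
clock: 14.95
tool_pos: [0.5157, 0.1254, 0.0406]
eef_rot: [-0.588, 0.809, -0.001, -0.001]
contact_force: [-1.2, -4.4, 4.4]
gripper_width: -0.0001
grasp_force: 2.5
clock: 15.2
tool_pos: [0.5162, 0.1273, 0.0406]
eef_rot: [-0.588, 0.809, -0.001, -0.001]
contact_force: [-1.7, -5.1, 4.3]
gripper_width: -0.0
grasp_force: 2.7
clock: 15.45
tool_pos: [0.5166, 0.1283, 0.0406]
eef_rot: [-0.588, 0.809, -0.0, -0.001]
contact_force: [-1.6, -5.2, 4.6]
gripper_width: 0.0002
grasp_force: 2.5
t 15.45 pos [0.5166 0.1283 0.0406] shift [-1.   0.6  0.6] turn [ 0.  -0.1 -0.4] F [-1.6 -5.2  4.6]
```

Expected contact is about 1 mm ahead, so I'll creep forward and watch for a rise in force.

```bash
for i in 1; do python3 -m pendant '[[-1,0,0,0,0,0]]'; python3 -m pendant '[[-0.7,0,0,0,0,0],[0,0,0,0,0,0]]'; done | grep -E "tool_pos|contact"
```

```text
tool_pos: [0.5168, 0.1292, 0.0406]
contact_force: [-2.1, -5.0, 4.0]
tool_pos: [0.517, 0.1299, 0.0406]
contact_force: [-2.0, -4.3, 3.7]
```

```bash
python3 -m pendant '[[-0.7,0,0,0,0,0],[0,0,0,0,0,0]]' | grep -E "tool_pos|contact"
```

```text
tool_pos: [0.5171, 0.1302, 0.0406]
contact_force: [-1.9, -6.0, 5.4]
```

```bash
python3 -m pendant '[[-0.7,0,0,0,0,0],[0,0,0,0,0,0]]' | grep -E "tool_pos|contact"
```

```text
tool_pos: [0.5171, 0.1302, 0.0406]
contact_force: [-1.9, -7.5, 5.5]
```

```bash
python3 -m pendant '[[-0.7,0,0,0,0,0],[0,0,0,0,0,0]]' | grep -E "tool_pos|contact"
```

```text
tool_pos: [0.5171, 0.1303, 0.0406]
contact_force: [-2.3, -9.7, 6.9]
```

The tool has stopped and the force is rising, so the roller is on the cam. I'll back off and check.

```bash
python3 -m pendant '[[3,0,0,0,0,0],[12,0,0,0,0,0],[0,0,-45,0,0,0],[0,0,-55,0,0,0],[40,0,0,0,0,0]]' | grep -E "tool_pos|contact"; python3 -m pendant '[[0,-50,0,0,0,0],[0,-50,0,0,0,0],[0,-20,0,0,0,0],[0,0,0,0,0,0]]' | grep -E "clock|tool_pos|contact"
python3 -c "
from w import *
import cv2
A=imaging.read_camera('scene');B=imaging.read_camera('top');cv2.imwrite('pics/a5.png',A);cv2.imwrite('pics/b5.png',B)
a=cv2.resize(A[180:280,230:330],None,fx=4,fy=4);b=cv2.resize(B[160:260,240:340],None,fx=4,fy=4)
cv2.imwrite('pics/s5.png',np.hstack([a,b]))"
```

```text
tool_pos: [0.5043, 0.0823, 0.1448]
contact_force: [-0.4, 0.2, -0.7]
clock: 17.7
tool_pos: [0.6156, 0.0429, 0.1392]
contact_force: [-0.3, -0.1, -0.4]
```

View pics/s5.png

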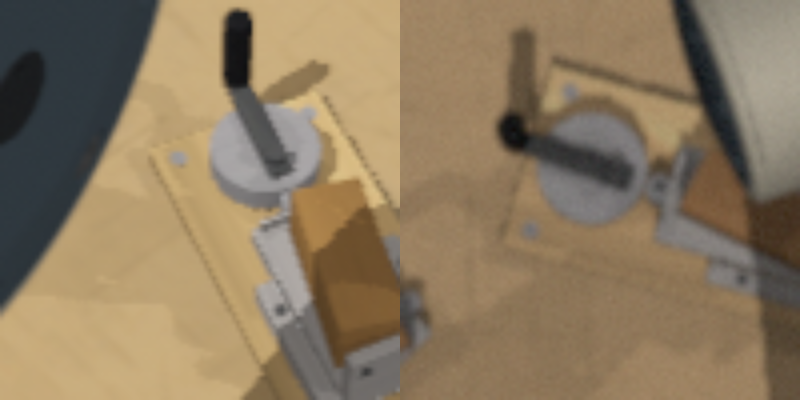

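View pics/a5.png

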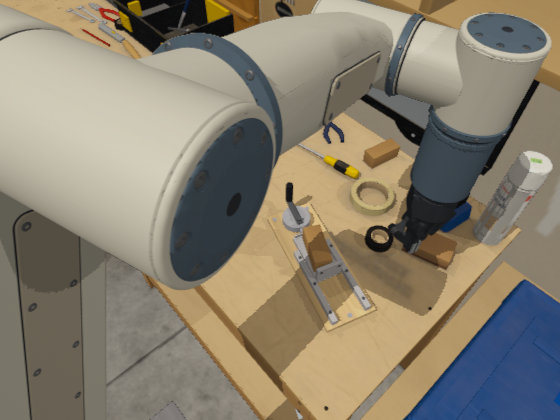

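The roller, at about (657,187) in the top crop, rests on the cam. The post is still at (513,132), and the gripper hangs free at z = 0.14 m. The job is done, so I'll hand it in.

```bash
python3 -c "
from bench import job
print(job.sign_off())"
```

```text
the job is handed in; nothing more can be done
None
```

The job is handed in: I turned the cam to its low point (within about 2° as measured), then pushed the sled forward until its roller rested against the cam, using pushes only and about 18 s of the 51 s allowed.

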